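# Dim the lamp, then hold the reflector flap at its pointer

### The arm

A 6-joint arm with a two-finger parallel gripper is mounted at the origin on the work surface. World frame = base frame: x ahead of the robot, y to its left, z up, the work surface at z = 0. Lengths are in mm, angles in rad, forces in N, time in s.
With the tool pointing down it reaches from about 350 to 850 mm from the base axis. Payload 8.1 kg.
Tool frame: the origin (TCP) lies midway between the tips of the shut fingers; the grasp point (between the pads) lies 19 mm behind it; y points along the fingers, x is the direction in which the jaws open and shut, and the axes are right-handed (so a half turn about y gives the same grasp; the last joint's range is limited). The gripper opens to 93 mm and grips with 3 to 60 N. Pads are 15 mm wide; open, the fingers measure 128 mm over their backs; the gripper's body (75 mm by 188 mm) begins 65 mm behind the grasp point.
Start: joints at [-1.435, 0.13, 1.488, -0, 1.523, -0.085], TCP at [131.426, -585.433, 218.635] pointing down, gripper open.
Joint ranges: [-2.96, 2.96], [-0.89, 2.26], [0.02, 2.5], [-1.34, 4.48], [0, 2.73], [-2.66, 2.66]. Speed limits (rad/s): [2.39, 2.39, 2.79, 3.14, 3.14, 3.14].

### API

Orientations are given as a unit quaternion [x, y, z, w].
In Python, from cell import manip gives the robot as it stands.
- The arm moves only by the shell command python3 -m creep 'ROWS' [OPENING] [FORCE]. ROWS is JSON, a list of rows, each a list of 2 entries, a list of its own where there are three numbers: the shift along the tool's x, y, z in m, then the turn about the tool's y in degrees. In form: [[[dx, dy, dz], spin], ...]. A call has 1 to 5 rows; each row shifts and turns the commanded pose from where the row before left it, along the tool's axes as they then stand; what a row does not reach is not made up. A row lasts 1/8 s, in which the tool goes at most 62.5 mm and 10.7 degrees, less where a joint would pass 70% of its speed; a pose out of reach is approached as far as the arm can. A call with a gripper value outside its range is refused whole. OPENING is the closure, from -1 (fully open) to 1 (shut), set as the call begins (- or left out, the last holds). The fingers move at their own pace and stop on an object; FORCE is the grip in N (left out, the last holds). Time passes only in rows, so rows that do not move let the fingers close. It gives the time, the measured TCP pose, the force and the opening at its end, in the units of the state.
- manip.state(): the state, without advancing time (a new reading comes with each control period).
- manip.snapshot(name): name is "scene" or "side" or "wrist"; returns the picture (480x640x3 uint8, red, green, blue); there is no depth.
- manip.calibration(name): a dict with "fx", "fy", "cx", "cy" (pixels), "R" (3x3) and "t" (3): a world point X has camera coordinates R X + t; the wrist camera has in their place "mount" (4x4, takes a point from camera to tool coordinates, whose origin is the TCP and whose axes are the tool frame's). Camera axes: x right, y down, z forward; pixel columns grow to the right and rows downward; lengths in mm; the calibration is good to about 2 mm. A picture is of the moment at which its call begins: read the wrist's pose just before it. calibration takes no time and is no camera call.
- manip.job_done(): hands the job in, once; it reports no verdict.
The state is a dict: "t": time; "joints": joint angles; "qd": joint speeds; "tau": joint torques, N m; "tool_pos": TCP position; "eef_rot": TCP orientation; "wrist_force": force on the tool from outside, world axes, zero at the start; "wrist_torque": the same for the moment, N m; "opening": opening from 0.0 (shut) to 1.0 (fully open).
Only numpy, scipy, OpenCV 4.12 (cv2) and the standard library are available. Lean on these libraries where they do the work, as an engineer would, in place of code of your own. Each camera call takes 0.05 s, during which the arm holds its last target. There are 200 camera calls.

### The job

Get the inspection station ready for a picture: with the light box's flap still shut, slide the lamp controller's dimmer along its track until the middle of its grip is level with the small index clip, and leave it there. Then take the flap by its bar, swing it up until it is in line with the pointer arm beside the light box, and finish holding it still at that angle with the gripper: it falls shut if let go, so do not release it. Do not shift the clip or the pointer, and leave the other things on the bench where they are.

Things in the scene. Friction and masses are not known exactly. Their poses are not given: they have to be found in the camera images.
- flap_bar (a point): Middle of the flap's handle bar: round, black, 12 mm thick, 110 mm long, level, parallel to the hinge, 50 mm out from the flap's free edge on two thin arms at its ends (44 mm clear gap, free underneath), 103 mm above the table when shut, 230 mm from the hinge axis. Its x runs in the flap's plane from bar to hinge, y along the bar, z is the flap's outer normal.
- flap_hinge (a point): Middle of the flap's hinge axis, on the light box's edge away from the robot, 103 mm above the table; does not turn with the flap. x points level from the shut flap's bar to the hinge, y along the hinge, z up. The light box is an open white box 180 x 200 x 100 mm high, fixed; its centre lies 90 mm from here along -x.
- flap (a joint): Angle of the reflector flap, a plain aluminium plate 180 x 200 x 6 mm (about 0.35 kg) that covers the light box: 0 rad is shut (level), growing as the free edge on the robot's side rises; stop at 1.25. It turns freely and falls shut when let go.
- pointer (a joint): Angle at which the pointer stands, measured like the flap's angle (0 level, growing upward, same hinge axis): the flap is at the mark when both angles are equal.
- pointer_tip (a point): 18 mm bead at the free end of the pointer: a narrow dark steel arm beside the light box's +y side (y of flap_hinge), turning about the flap's hinge line, 152 mm from hinge axis to bead, next to a thin ticked arc that rises to 250 mm above the table. Stiff; not to be moved. Its x axis runs from the bead to the hinge axis.
- dimmer_top (a point): Middle of the top of the dimmer's grip: a black block 28 (x) x 20 (y) x 40 mm high on an aluminium track on the lamp controller's top; its top is 114 mm above the table, its sides are free. y points along the track, the way the joint value grows. The controller is a fixed off-white box 170 x 210 x 60 mm with five small knobs facing the robot.
- dimmer (a joint): Position of the dimmer's grip along its track, 0 to 0.12 m, growing along the y axis of dimmer_top; light friction (about 1.5 N), stays where it is left.
- clip_mark (a point): Tip of the small steel index clip (14 x 14 x 12 mm, with a thin finger towards the track), about 35 mm from the track's middle line on the side away from the robot, top 73 mm above the table. It marks the dimmer's wanted place along the track. Axes as dimmer_top. Stiff; not to be moved.
- clip (a joint): Position of the index clip along the track, on the same scale as dimmer: the middle of the grip is level with the clip when both values are equal.
- mouse_mid (a point): Bystander: middle of a white computer mouse, 100 x 58 x 32 mm.
- lens_mid (a point): Bystander: middle of a small black lens barrel, 31 mm in diameter, 46 mm high, standing between light box and controller.
- spacer_mid (a point): Bystander: middle of an aluminium spacer ring, 36 mm in diameter, 8 mm high, lying on top of the controller behind the dimmer.
- jar_mid (a point): Bystander: middle of a glass sample jar, 68 mm in diameter, 90 mm high.
- cup_mid (a point): Bystander: middle of a white plastic sample cup, 70 mm in diameter, 60 mm high.
- screwdriver_mid (a point): Bystander: a screwdriver with black handle, 170 mm long, lying on the table; a point on its underside.
- stepblock_mid (a point): Bystander: middle of an aluminium step gauge, 90 x 50 mm, up to 45 mm high.

How it is judged:
By the outcome, as a careful person would: the job done as asked, in the order asked, and still so for the second after the job is handed in, while the arm keeps its last pose, push and grip.
It also fails if it takes over 56 s, if anything falls off the work surface, if the arm or the gripper's body presses on something with over 40 N, if the wrist force passes 120 N, or if a joint passes its speed limit or range.

## Working session

There is one attempt and no reset: what is moved stays moved. The work goes in short steps, Python scripts to look and compute and a shell command to move; the robot and the scene stay as the last step left them, time stands still between calls to the robot, and variables do not carry over. Pictures are saved under pics/ and viewed, about 8 in all and at most 12, crops included, and the job is handed in when it is done.

```bash
mkdir -p pics; python3 - <<'E'
from cell import manip
import cv2
s=manip.state();print({k:(s[k]) for k in('t','tool_pos','eef_rot','opening')})
for n in('scene','side'):
    cv2.imwrite(f'pics/{n}0.png',manip.snapshot(n)[:,:,::-1]); print(n,manip.calibration(n))
print(manip.calibration('wrist'))
E
```

```text
{'t': 0.0, 'tool_pos': array([ 131.33216485, -584.86484609,  217.58468122]), 'eef_rot': array([-0.55159384,  0.44234435, -0.44139539,  0.55249056]), 'opening': 1.0009677058383997}
scene {'fx': 621.750365094079, 'fy': 621.750365094079, 'cx': 326.28458406388745, 'cy': 248.3414028092194, 'R': array([[-0.76317553,  0.64608056,  0.01195944],
       [ 0.35951455,  0.43990586, -0.82294114],
       [-0.5369473 , -0.62374894, -0.56800075]]), 't': array([ 443.52696459, -120.89125188, 1733.5247253 ])}
side {'fx': 435.350173490173, 'fy': 435.350173490173, 'cx': 320.6991992920911, 'cy': 237.60579216118973, 'R': array([[-0.74531477, -0.6666865 , -0.00591654],
       [-0.3296614 ,  0.37622574, -0.86589697],
       [ 0.57950777, -0.64341534, -0.5001874 ]]), 't': array([403.87510249, 276.94763378, 870.5930541 ])}
{'fx': 345.07597629906144, 'fy': 345.07597629906144, 'cx': 323.0125174539617, 'cy': 240.45606889468777, 'mount': array([[ 9.99998769e-01, -6.72818205e-04,  1.41718830e-03,
        -7.10552128e-01],
       [-1.54739962e-03, -2.74354297e-01,  9.61627436e-01,
        -1.65644250e+02],
       [-2.58188747e-04, -9.61628446e-01, -2.74355000e-01,
         7.68279606e+01],
       [ 0.00000000e+00,  0.00000000e+00,  0.00000000e+00,
         1.00000000e+00]])}
```

View pics/scene0.png

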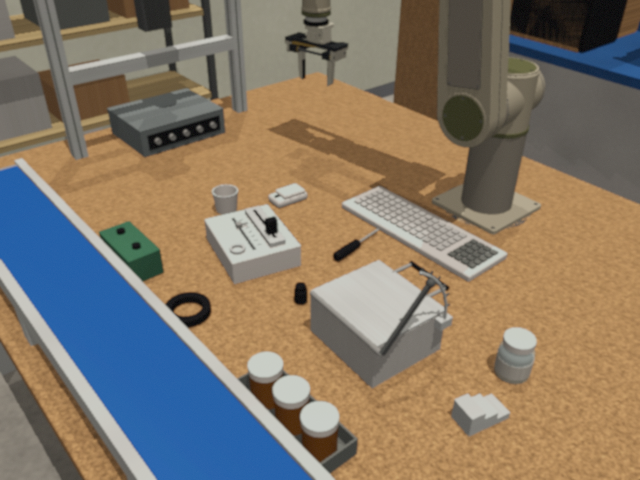

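View pics/side0.png

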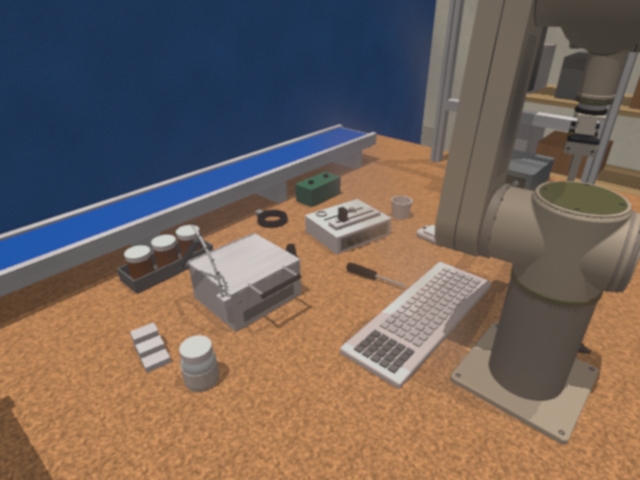

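The scene picture shows the controller at about (252,240), with its dimmer at (271,226). The light box is at (375,320), its pointer bead is near (431,284), and the bar is near (428,275). In the side picture the controller is at (347,222) and the light box at (245,278). Next I'll take enlarged crops.

```bash
cat > h.py <<'E'
from cell import manip
import numpy as np, cv2
from scipy.spatial.transform import Rotation as Ro
def cam(n,s=None):
    c=manip.calibration(n)
    if n=='wrist':
        T=np.eye(4);T[:3,:3]=Ro.from_quat(s['eef_rot']).as_matrix();T[:3,3]=s['tool_pos']
        M=np.linalg.inv(T@c['mount']);R,t=M[:3,:3],M[:3,3]
    else: R,t=np.array(c['R']),np.array(c['t'])
    K=np.array([[c['fx'],0,c['cx']],[0,c['fy'],c['cy']],[0,0,1]])
    return K,R,t
def ray(C,p):
    K,R,t=C;d=R.T@np.linalg.solve(K,[p[0],p[1],1]);return -R.T@t,d/np.linalg.norm(d)
def onz(C,p,z):
    o,d=ray(C,p);return o+d*(z-o[2])/d[2]
def proj(C,X):
    K,R,t=C;q=K@(R@np.asarray(X,float)+t);return q[:2]/q[2]
def tri(rs):
    A=sum(np.eye(3)-np.outer(d,d) for o,d in rs);b=sum((np.eye(3)-np.outer(d,d))@o for o,d in rs)
    X=np.linalg.solve(A,b);return X,[np.linalg.norm((np.eye(3)-np.outer(d,d))@(X-o)) for o,d in rs]
def crop(im,x,y,w,h,k):
    return cv2.resize(im[y:y+h,x:x+w],None,fx=k,fy=k,interpolation=cv2.INTER_CUBIC)
E
python3 - <<'E'
from h import *
a=cv2.imread('pics/scene0.png');b=cv2.imread('pics/side0.png')
m=np.vstack([np.hstack([crop(a,200,195,100,75,4),crop(b,300,190,100,75,4)]),np.hstack([crop(a,305,250,160,120,2.5),crop(b,180,215,133,100,3)[:300,:400].copy() if 0 else cv2.resize(b[215:335,180:340],(400,300),interpolation=2)])])
cv2.imwrite('pics/m0.png',m)
E
```

```text
(no output)
```

View pics/m0.png

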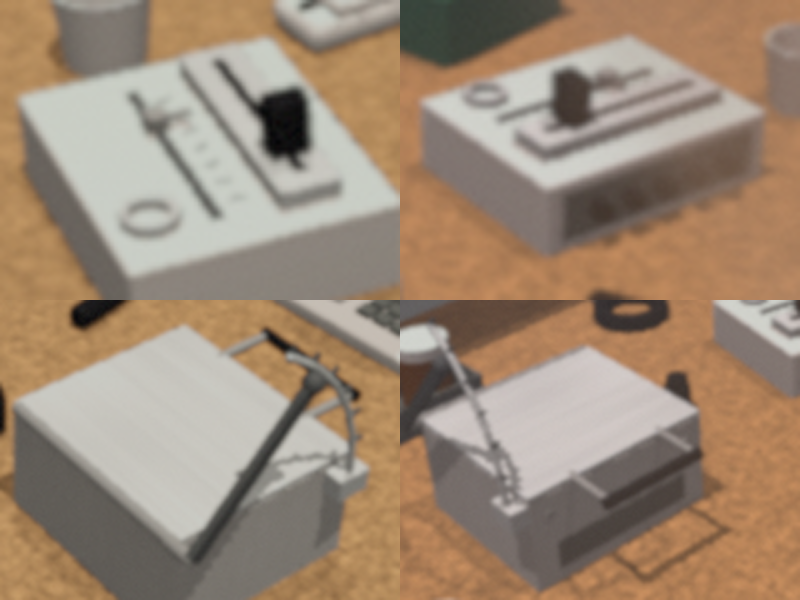

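The montage shows scene and side crops of the controller (top row) and the light box (bottom row). The clip body is at scene (239,226), with its finger pointing towards the track. The dimmer's top is at (272,219), the bar runs from (411,263) to (447,288), and the bead is at (432,282). I'll cast rays from these.

```bash
python3 - <<'E'
from h import *
np.set_printoptions(precision=1,suppress=True)
S=cam('scene');D=cam('side')
f=lambda x,y:(x/2.5+305,y/2.5+250); fs=lambda x,y:(x/2.5+180,y/2.5+215)
g=lambda x,y:(x/4+200,y/4+195); gs=lambda x,y:(x/4+300,y/4+190)
print('ctrl',*[onz(S,g(*p),60) for p in((20,102),(265,38),(400,205),(130,275))])
print('ctrl side',*[onz(D,gs(*p),60) for p in((22,102),(230,37),(362,110),(150,190))])
print('dim',onz(S,g(287,97),114),onz(D,gs(171,72),114),'clip',onz(S,g(158,110),73),onz(D,gs(210,75),73))
print('flap',*[onz(S,f(*p),106) for p in((15,103),(185,27),(195,255))])
print('flapside',*[onz(D,fs(*p),106) for p in((22,118),(188,48),(298,110),(110,203))])
print('bar',*[onz(S,f(*p),103) for p in((265,32),(355,95))],*[onz(D,fs(*p),103) for p in((205,202),(300,153))])
print('bead',tri([ray(S,f(318,80)),ray(D,fs(33,35))]), tri([ray(S,f(318,80)),ray(D,fs(80,115))]))
E
```

```text
ctrl [ 691.6 -334.6   60. ] [ 529.  -302.4   60. ] [579.6 -97.7  60. ] [ 739.2 -138.8   60. ]
ctrl side [ 730.6 -140.6   60. ] [ 681.8 -341.5   60. ] [ 524.3 -303.    60. ] [ 568.  -101.2   60. ]
dim [ 610. -164.  114.] [ 607.9 -171.8  114. ] clip [ 641.7 -255.4   73. ] [ 633.9 -253.    73. ]
flap [701.9  93.5 106. ] [524.4 105.  106. ] [712.  307.8 106. ]
flapside [709.5 286.4 106. ] [693.6  91.4 106. ] [520.2 101.3 106. ] [538.7 312.1 106. ]
bar [473.5 150.7 103. ] [480.6 256.9 103. ] [481.9 255.1 103. ] [471.5 148.9 103. ]
bead (array([620.4, 317.4, 233.4]), [np.float64(9.223365181550419), np.float64(9.223365181550392)]) (array([576.9, 297.7, 180.6]), [np.float64(8.508753054695191), np.float64(8.508753054695216)])
```

```bash
cat >> h.py <<'E'
np.set_printoptions(precision=4,suppress=True)
def plan(target,xdir=None):
    s=manip.state();R=Ro.from_quat(s['eef_rot']).as_matrix()
    print('t',s['t'],'pos',s['tool_pos'],'F',s['wrist_force'],'op',s['opening'],'\nR\n',R)
    print('shift m (tool)',R.T@(np.asarray(target,float)-s['tool_pos'])/1000)
    if xdir is not None:
        v=R.T@np.append(xdir,0);print('spin deg',np.degrees(np.arctan2(-v[2],v[0])))
E
python3 - <<'E'
from h import *
plan([624,-211,200],[.24,.97])
E
```

```text
t 0.1 pos [ 131.3609 -584.9299  217.7067] F [ 1.3583  0.0244 -0.739 ] op 0.9997004590939175 
R
 [[ 0.219  -0.0002  0.9757]
 [-0.9757  0.0016  0.219 ]
 [-0.0016 -1.      0.0001]]
shift m (tool) [-0.2569  0.0182  0.5626]
spin deg -153.45337286743086
```

```bash
python3 -m creep '[[[-0.0234,0.0016,0.0511],0],[[-0.0234,0.0016,0.0511],0],[[-0.0234,0.0016,0.0511],0],[[-0.0234,0.0016,0.0511],0],[[-0.0234,0.0016,0.0511],0]]' -1
python3 -m creep '[[[-0.0234,0.0016,0.0511],0],[[-0.0234,0.0016,0.0511],0],[[-0.0234,0.0016,0.0511],0],[[-0.0234,0.0016,0.0511],0],[[-0.0234,0.0016,0.0511],0]]'
python3 -m creep '[[[-0.0234,0.0016,0.0511],0],[[0,0,0],8.85],[[0,0,0],8.85],[[0,0,0],8.85],[[0,0,0],0]]'
python3 - <<'E'
from h import *
import pickle
plan([624,-211,200],[.24,.97])
s=manip.state();im=manip.snapshot('wrist')[:,:,::-1];cv2.imwrite('pics/w1.png',im);pickle.dump(s,open('w1.pkl','wb'))
E
```

```text
t: 0.72
tool_pos: [356.2, -413.8, 210.2]
eef_rot: [-0.552, 0.442, -0.442, 0.552]
wrist_force: [-0.4, -0.6, -0.5]
opening: 0.996
t: 1.35
tool_pos: [579.8, -243.8, 202.1]
eef_rot: [0.552, -0.442, 0.442, -0.552]
wrist_force: [1.2, -0.2, 0.6]
opening: 0.996
t: 1.98
tool_pos: [623.2, -211.0, 200.3]
eef_rot: [-0.436, 0.557, -0.556, 0.436]
wrist_force: [0.5, 0.2, 0.5]
opening: 0.999
t 1.975 pos [ 623.2149 -211.0021  200.3399] F [0.5133 0.2303 0.4504] op 0.9986719020937606 
R
 [[-0.2392 -0.0011  0.971 ]
 [-0.971   0.0005 -0.2392]
 [-0.0002 -1.     -0.0012]]
shift m (tool) [-0.0002  0.0003  0.0008]
spin deg -179.94397844235158
```

View pics/w1.png

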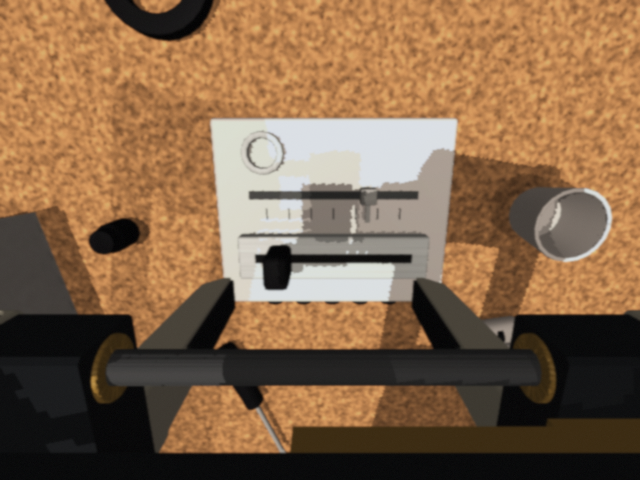

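The wrist view shows the controller square to the tool. The black dimmer grip is at about (277,268), the clip body at (369,194), the spacer ring at (263,152) and the lens at (115,236). I'll zoom in.

```bash
python3 - <<'E'
from h import *
a=cv2.imread('pics/w1.png')
m=np.hstack([crop(a,250,230,60,66,6)[:,:],crop(a,335,180,70,66,6)])
cv2.imwrite('pics/m1.png',m);print(m.shape)
E
```

```text
(396, 780, 3)
```

View pics/m1.png

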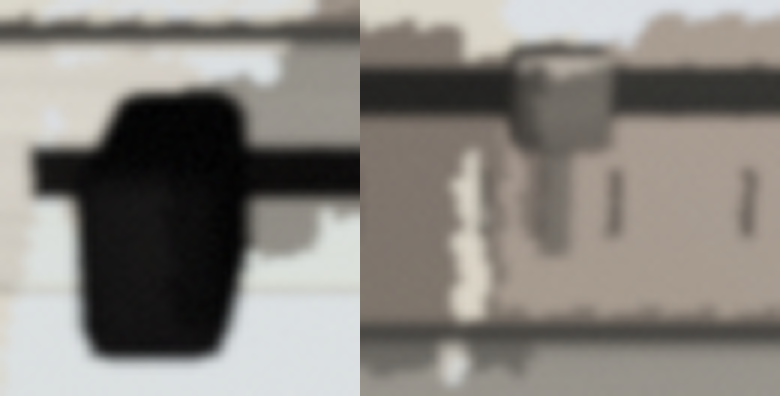

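In the zoom, the dimmer's top spans crop x 78–245 (centre about 160, image col 276.2). The clip body spans 512–612 (col 368.2), and its finger is at 554 with its tip near image (367,221). Next: metric positions and the track's direction.

```bash
python3 - <<'E'
from h import *
import pickle
s=pickle.load(open('w1.pkl','rb'));W=cam('wrist',s);R=Ro.from_quat(s['eef_rot']).as_matrix()
g=cv2.cvtColor(cv2.imread('pics/w1.png'),6)
# slot line (dark) behind track: row centroid at left/right
L=[]
for x in list(range(300,355,4))+list(range(385,410,4))+list(range(255,290,4)):
    c=255.-g[185:206,x]; c=np.clip(c-(255-110),0,None); L.append((x,(c*np.arange(185,206)).sum()/c.sum()))
p=np.polyfit(*np.array(L).T,1);print('slot line',p)
a,b=[onz(W,(x,np.polyval(p,x)),61)[:2] for x in(255,410)];u=(a-b)/np.linalg.norm(a-b);print('track dir +y',u)
d=onz(W,(276.2,275),114);cb=onz(W,(368.2,197),73);cf=onz(W,(366.9,221),66)
for n,q in(('dim',d),('clipbody',cb),('cliptip',cf)):print(n,q,'tool',R.T@(q-s['tool_pos']))
v=np.array([u[1],-u[0]])
for n,q in(('cb',cb),('cf',cf)):print(n,'along,perp',u@(q-d)[:2],v@(q-d)[:2])
plan([d[0],d[1],86],u)
E
```

```text
slot line [ -0.0003 194.8872]
track dir +y [0.2393 0.971 ]
dim [ 609.373  -169.3249  114.    ] tool [-37.1398  86.3739 -23.3098]
clipbody [ 644.6414 -255.4017   73.    ] tool [ 38.0077 127.2963  31.5745]
cliptip [ 622.6506 -250.5345   66.    ] tool [ 38.5441 134.3224   9.066 ]
cb along,perp -75.13776547908608 54.83959822324114
cf along,perp -75.6737723469486 32.32296332842079
t 2.025 pos [ 623.2493 -211.0678  200.5307] F [ 0.374  -0.2314 -0.515 ] op 1.0015885372597326 
R
 [[-0.2369 -0.0008  0.9715]
 [-0.9715  0.0004 -0.2369]
 [-0.0002 -1.     -0.0009]]
shift m (tool) [-0.0372  0.1146 -0.0233]
spin deg -179.85977152830708
```

```bash
python3 -m creep '[[[-0.0372,0,-0.0233],0],[[0,0.03,0],0],[[0,0.03,0],0],[[0,0.03,0],0],[[0,0.024,0],0]]' -1
python3 -m creep '[[[0,0,0],0],[[0,0,0],0],[[0,0,0],0],[[0,0,0],0],[[0,0,0],0]]' 1 15
python3 -m creep '[[[0,0,0],0],[[0,0,0],0],[[0,0,0],0],[[0,0,0],0]]'
```

```text
t: 2.65
tool_pos: [609.2, -169.3, 85.4]
eef_rot: [-0.437, 0.556, -0.556, 0.437]
wrist_force: [0.5, -0.8, 0.3]
opening: 1.001
t: 3.28
tool_pos: [610.2, -169.6, 87.7]
eef_rot: [0.436, -0.557, 0.557, -0.436]
wrist_force: [0.1, -0.5, 0.5]
opening: 0.512
t: 3.78
tool_pos: [609.8, -169.4, 87.0]
eef_rot: [-0.436, 0.557, -0.557, 0.436]
wrist_force: [-0.5, 0.7, 0.3]
opening: 0.215
```

```bash
python3 -m creep '[[[0.015,0,0],0],[[0.015,0,0],0],[[0.015,0,0],0],[[0.015,0,0],0],[[0.0155,0,0],0]]'
python3 -m creep '[[[0,0,0],0],[[0,0,0],0]]' 
python3 -m creep '[[[0,0,0],0],[[0,0,0],0],[[0,0,0],0],[[0,0,0],0],[[0,0,0],0]]' 0
python3 -m creep '[[[0,-0.04,0],0],[[0,-0.04,0],0],[[0,-0.034,0],0],[[0,0,0],0]]' -1
python3 - <<'E'
from h import *
import pickle
s=manip.state();im=manip.snapshot('wrist')[:,:,::-1];cv2.imwrite('pics/w2.png',im);pickle.dump(s,open('w2.pkl','wb'))
cv2.imwrite('pics/m2.png',crop(im.copy(),270,180,100,130,4.5));print(s['tool_pos'],s['opening'])
E
```

```text
t: 4.4
tool_pos: [591.4, -244.0, 87.0]
eef_rot: [0.436, -0.557, 0.557, -0.436]
wrist_force: [1.7, 1.6, -0.3]
opening: 0.216
t: 4.65
tool_pos: [591.6, -243.3, 87.0]
eef_rot: [0.436, -0.557, 0.557, -0.436]
wrist_force: [1.4, -1.8, -1.8]
opening: 0.219
t: 5.28
tool_pos: [591.7, -242.7, 87.0]
eef_rot: [-0.436, 0.557, -0.557, 0.436]
wrist_force: [-0.5, 0.4, -0.3]
opening: 0.497
t: 5.78
tool_pos: [593.7, -243.8, 205.4]
eef_rot: [0.435, -0.555, 0.559, -0.437]
wrist_force: [-0.3, 0.4, -0.5]
opening: 0.877
[ 593.6946 -243.7934  205.372 ] 0.8767260258892301
```

View pics/m2.png

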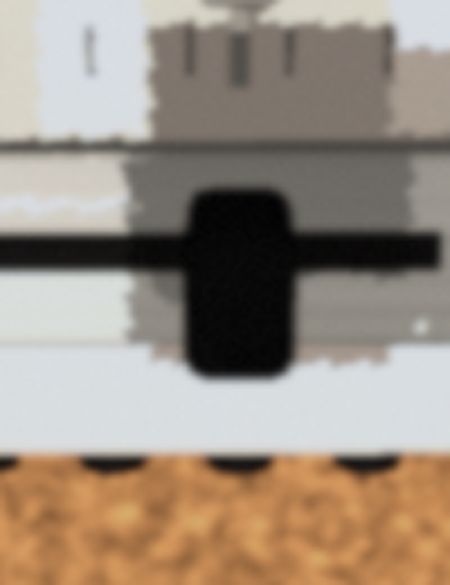

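The clip finger is at crop col 239 and the dimmer grip at col 240, so they are level to within about 0.2 mm. Next is the pointer angle. I'll cast the bead's ray onto the pointer's plane, with the 152 mm radius as a check, and get a closer wrist view of the light box.

```bash
python3 - <<'E'
from h import *
S=cam('scene');D=cam('side')
f=lambda x,y:(x/2.5+305,y/2.5+250); fs=lambda x,y:(x/2.5+180,y/2.5+215)
u=np.array([481.2-472.5,256-149.8,0]);u/=np.linalg.norm(u);x=np.array([u[1],-u[0],0])
bar=np.array([476.9,202.9,103]);H=bar+230*x;print('u',u,'H',H)
for n,C,p in(('sc',S,f(318,80)),('sd',D,fs(70,78))):
  o,d=ray(C,p)
  for off in(105,112,120,128):
    q=o+d*((off-(o-H)@u)/(d@u));r=q-H;a=-(r@x);print(n,off,q,'r',np.hypot(a,r[2]),'ang',np.arctan2(r[2],a))
plan([520,215,330],u[:2])
E
```

```text
u [0.0816 0.9967 0.    ] H [706.1321 184.1211 103.    ]
sc 105 [587.4926 299.1919 196.0032] r 157.92788801308424 ang 0.6296932065819453
sc 112 [595.8689 305.5292 203.9011] r 156.63630072455098 ang 0.6999437545714574
sc 120 [605.4418 312.7717 212.9273] r 156.12027637141577 ang 0.7811822197572726
sc 128 [615.0147 320.0143 221.9535] r 156.6374306181739 ang 0.8624200976423017
sd 105 [592.6545 298.769  203.0384] r 158.12647933963254 ang 0.6849675266987543
sd 112 [579.2277 306.8924 212.0794] r 174.73359739421636 ang 0.6741853510483821
sd 120 [563.8828 316.1763 222.412 ] r 193.73346401077583 ang 0.6641276849304214
sd 128 [548.5379 325.4601 232.7446] r 212.74942669764474 ang 0.6558672512054242
t 5.825 pos [ 592.6079 -243.2177  202.749 ] F [-0.2872 -0.1523 -0.5842] op 0.9249990385162423 
R
 [[-0.2402  0.003   0.9707]
 [-0.9707 -0.0015 -0.2402]
 [ 0.0008 -1.      0.0032]]
shift m (tool) [-0.4273 -0.1282 -0.1801]
spin deg 170.78552252675505
```

```bash
python3 - <<'E'
from h import *
print(manip.state()['joints'])
plan([600,330,340],[-.9967,.0816])
E
```

```text
[-0.4695  0.243   1.3905 -0.      1.5048  1.3439]
t 5.825 pos [ 592.6079 -243.2177  202.749 ] F [-0.2872 -0.1523 -0.5842] op 0.9249990385162423 
R
 [[-0.2402  0.003   0.9707]
 [-0.9707 -0.0015 -0.2402]
 [ 0.0008 -1.      0.0032]]
shift m (tool) [-0.5581 -0.1381 -0.1301]
spin deg 80.78241043663074
```

```bash
python3 -m creep '[[[0,-0.046,0],0],[[0,-0.046,0],0],[[-0.02,-0.046,-0.005],0],[[-0.048,0,-0.0111],0],[[-0.048,0,-0.0111],0]]' -1
python3 -m creep '[[[-0.048,0,-0.0111],0],[[-0.048,0,-0.0111],0],[[-0.048,0,-0.0111],0],[[-0.048,0,-0.0111],0],[[-0.048,0,-0.0111],0]]'
python3 -m creep '[[[-0.048,0,-0.0111],0],[[-0.048,0,-0.0111],0],[[-0.048,0,-0.0111],0],[[0,0,0],-9.94],[[0,0,0],-9.94]]'
python3 -m creep '[[[0,0,0],-9.94],[[0,0,0],-9.94],[[0,0,0],-9.94],[[0,0,0],-9.94],[[0,0,0],-9.94]]'
python3 -m creep '[[[0,0,0],-9.94],[[0,0,0],-9.94],[[0,0,0],-9.94],[[0,0,0],0]]'
python3 - <<'E'
from h import *
import pickle
plan([600,270,340],[.9967,-.0816])
s=manip.state();im=manip.snapshot('wrist')[:,:,::-1];cv2.imwrite('pics/w3.png',im);pickle.dump(s,open('w3.pkl','wb'))
E
```

```text
t: 6.45
tool_pos: [592.9, -122.7, 337.7]
eef_rot: [-0.436, 0.558, -0.557, 0.435]
wrist_force: [-0.2, -0.3, -0.3]
opening: 1.001
t: 7.08
tool_pos: [596.3, 124.2, 336.8]
eef_rot: [-0.437, 0.557, -0.556, 0.435]
wrist_force: [0.3, -0.7, -0.1]
opening: 1.004
t: 7.7
tool_pos: [598.5, 271.3, 336.2]
eef_rot: [0.528, -0.472, 0.471, -0.526]
wrist_force: [-0.2, 0.6, 0.6]
opening: 0.998
t: 8.32
tool_pos: [598.7, 270.3, 336.5]
eef_rot: [0.677, -0.208, 0.206, -0.675]
wrist_force: [-0.5, 0.0, -0.9]
opening: 1.001
t: 8.82
tool_pos: [598.8, 270.3, 336.9]
eef_rot: [0.707, -0.029, 0.027, -0.706]
wrist_force: [0.4, 0.3, 0.4]
opening: 0.999
t 8.825 pos [598.7662 270.3116 336.8774] F [0.3651 0.2841 0.3803] op 0.9990591507433375 
R
 [[ 0.9968 -0.0028  0.0795]
 [-0.0795 -0.001   0.9968]
 [-0.0027 -1.     -0.0012]]
shift m (tool) [ 0.0012 -0.0031 -0.0002]
spin deg 0.1208954866053069
```

View pics/w3.png

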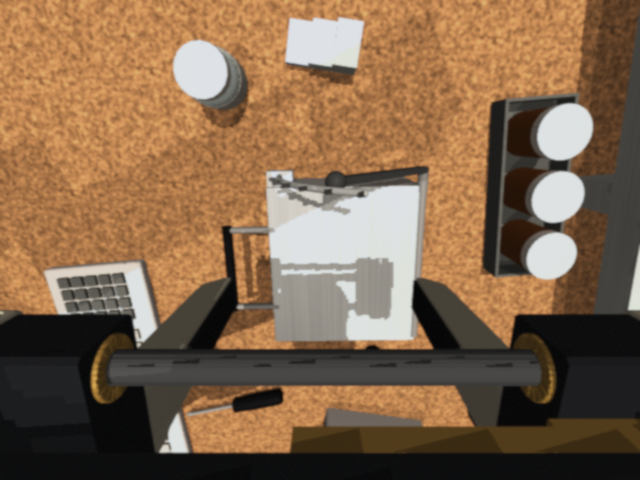

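The wrist view shows the bar at (229,227)–(231,308), the bead at (335,180), the pointer arm running to (427,171), and a square flap. I'll go above the bar and take a second view so I can use stereo.

```bash
python3 -m creep '[[[-0.0388,0,-0.0255],0],[[-0.0388,0,-0.0255],0],[[-0.0388,0,-0.0255],0],[[0,0,0],0],[[0,0,0],0]]' -1
python3 - <<'E'
from h import *
import pickle
s=manip.state();im=manip.snapshot('wrist')[:,:,::-1];cv2.imwrite('pics/w4.png',im);pickle.dump(s,open('w4.pkl','wb'))
a=cv2.imread('pics/w3.png');b=cv2.imread('pics/w4.png');c=cv2.imread('pics/scene0.png')
s3=pickle.load(open('w3.pkl','rb'));W4=cam('wrist',s);print(s['tool_pos'])
e=proj(W4,[588,305,200]);e2=proj(W4,[477,203,103]);print(e,e2)
x,y=(e-[50,40]).astype(int);x=min(x,540);y=max(y,0)
m=np.vstack([np.hstack([crop(a,285,140,100,75,4),crop(b,x,y,100,75,4)]),np.hstack([crop(c,400,255,50,37,8)[:296,:400],crop(b,int(e2[0])-50,int(e2[1])-60,100,74,4)])])
print('origin',x,y,int(e2[0])-50,int(e2[1])-60);cv2.imwrite('pics/m4.png',m)
E
```

```text
t: 9.5
tool_pos: [477.5, 203.4, 339.1]
eef_rot: [-0.706, 0.028, -0.029, 0.707]
wrist_force: [0.1, -0.6, 0.2]
opening: 0.997
[477.4921 203.4277 339.0661]
[446.13    99.6415] [321.9777 209.7811]
origin 396 59 271 149
```

View pics/m4.png

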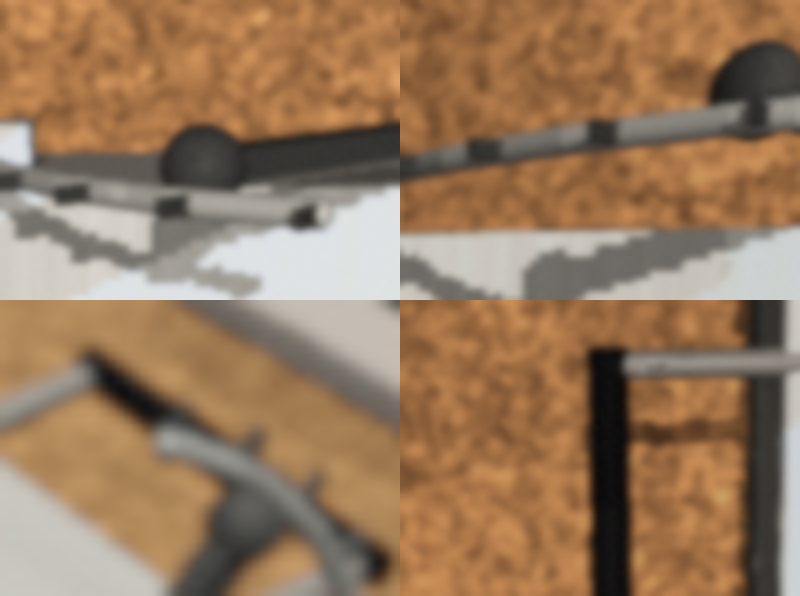

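The bead is seen clearly in w3 (crop centre (202,166) → (335.1,181.1)), partly behind the arc in w4, and in the scene at about (430,281.5). The bar in w4 is centred at col 322.9, so the TCP is already above it. I'll refine the bead by circle fits and triangulate.

```bash
cat > bead.py <<'E'
from h import *
import pickle
from scipy.optimize import least_squares
def circ(img,c0,r0,up):
    g=cv2.cvtColor(img,6).astype(float);P=[]
    for t in np.radians(np.arange(*up,6)):
        r=np.arange(r0*.5,r0*1.7,.1);xs=(c0[0]+r*np.cos(t)).astype(np.float32)[None];ys=(c0[1]+r*np.sin(t)).astype(np.float32)[None]
        v=cv2.remap(g.astype(np.float32),xs,ys,1)[0];v=np.convolve(v,np.ones(9)/9,'same')[5:-5];k=np.argmax(np.gradient(v))+5
        P.append((xs[0,k],ys[0,k]))
    P=np.array(P);f=least_squares(lambda q:np.hypot(P[:,0]-q[0],P[:,1]-q[1])-q[2],[*c0,r0],loss='soft_l1',f_scale=.3)
    return f.x,np.sqrt(np.mean(f.fun**2))
if __name__=='__main__':
    C3=cam('wrist',pickle.load(open('w3.pkl','rb')));C4=cam('wrist',pickle.load(open('w4.pkl','rb')))
    p3,e3=circ(cv2.imread('pics/w3.png'),(335.1,181.1),10.4,(180,330));p4,e4=circ(cv2.imread('pics/w4.png'),(486,80),11,(190,350));print(p3,e3,p4,e4)
    S=cam('scene')
    rs=[ray(C3,p3[:2]),ray(C4,p4[:2]),ray(S,(429.9,281.5))]
    bar=np.array([onz(C4,(322.9,200),103)[0],203,103]);
    b1,b2=onz(C4,(322.9,161.8),103),None;print('bar end (+y)',b1)
    for n,u in(('u',np.array([.0816,.9967,0])),):
        x=np.array([u[1],-u[0],0]);bm=b1-55*u;H=bm+230*x;print('bar mid',bm,'hinge',H)
        for nm,ix in(('34',[0,1]),('3s',[0,2]),('4s',[1,2]),('all',[0,1,2])):
            X,er=tri([rs[i] for i in ix]);r=X-H;a=-r@x
            print(nm,X,np.round(er,1),'r',np.hypot(a,r[2]),'off',r@u,'ang',np.arctan2(r[2],a))
    # flap edge near bar & rear edge columns in w3
E
python3 bead.py
```

```text
[335.5362 181.5472  11.064 ] 0.18782913593105974 [486.8486  81.334   12.6491] 0.3110283746447011
bar end (+y) [482.5859 258.0676 103.    ]
bar mid [478.0979 203.2491 103.    ] hinge [707.3389 184.4811 103.    ]
34 [612.8729 314.4476 217.1802] [0.3 0.3] r 154.9569478642573 off 121.82916533535173 ang 0.8284003020510164
3s [613.0571 314.2858 218.4429] [0.6 0.6] r 155.75756077320645 off 121.68299380388179 ang 0.8348120898245952
4s [612.8269 313.7807 218.1057] [0.4 0.4] r 155.63445512964032 off 121.16069846389675 ang 0.8324610183769241
all [612.8353 314.1476 218.0993] [0.7 0.2 0.7] r 155.64422762894145 off 121.52715022269712 ang 0.8323310358806669
```

The bead triangulates to an angle of about 0.83 rad (r = 155 mm against 152, rays within 0.7 mm). The tool cannot tilt. At that angle a gripper body 188 mm wide across the bar would hit the plate. So I'll turn the jaws parallel to the bar and take the handle at the bar's -y end, on its arm just beside the bar. First I'll refine the flap's yaw.

```bash
python3 - <<'E'
from h import *
import pickle
s=pickle.load(open('w4.pkl','rb'));C=cam('wrist',s);g=cv2.cvtColor(cv2.imread('pics/w4.png'),6).astype(float)
P=[]
for r in range(175,250):
    c=np.clip(60-g[r,300:345],0,None)
    if c.sum()>150:P.append((r,(c*np.arange(300,345)).sum()/c.sum(),(c>0).sum()))
P=np.array(P);p=np.polyfit(P[:,0],P[:,1],1);print(len(P),P[::12],p)
a,b=[onz(C,(np.polyval(p,r),r),103) for r in(170,245)];d=(a-b);d/=np.linalg.norm(d);print('u w4',d,a,b)
s3=pickle.load(open('w3.pkl','rb'));C3=cam('wrist',s3);g3=cv2.cvtColor(cv2.imread('pics/w3.png'),6).astype(float)
P=[]
for r in range(234,275):
    c=np.clip(60-g3[r,215:245],0,None);P.append((r,(c*np.arange(215,245)).sum()/c.sum()))
p=np.polyfit(*np.array(P).T,1);a,b=[onz(C3,(np.polyval(p,r),r),103) for r in(230,305)];d=(a-b);print('u w3',d/np.linalg.norm(d),a,b)
# bar's end rows in w3
col=g3[210:320,226:233].min(1);print('w3 dark rows',210+np.where(col<50)[0][[0,-1]])
E
```

```text
75 [[175.     322.7363  10.    ]
 [187.     322.7704  10.    ]
 [199.     323.0323   9.    ]
 [211.     323.108    9.    ]
 [223.     323.5499  10.    ]
 [235.     323.6289  10.    ]
 [247.     323.3762   8.    ]] [  0.0132 320.5161]
u w4 [0.0681 0.9977 0.    ] [481.6741 248.9498 103.    ] [475.572  159.5272 103.    ]
u w3 [0.0624 0.998  0.    ] [481.9725 254.6127 103.    ] [475.8149 156.1794 103.    ]
w3 dark rows [226 319]
```

```bash
python3 -m creep '[[[0,0,0],-10],[[0,0,0],-10],[[0,0,0],-10],[[0,0,0],-10],[[0,0,0],-10]]' -1
python3 -m creep '[[[0,0,0],-10],[[0,0,0],-10],[[0,0,0],-10],[[0,0,0],-10.8],[[0,0,0],0]]'
python3 - <<'E'
from h import *
plan([499.3,151.1,150],[.066,.9978])
E
```

```text
t: 10.18
tool_pos: [478.2, 203.8, 338.6]
eef_rot: [-0.651, -0.275, 0.275, 0.652]
wrist_force: [-0.1, -0.6, 0.1]
opening: 0.999
t: 10.8
tool_pos: [477.9, 203.7, 338.6]
eef_rot: [-0.516, -0.483, 0.483, 0.517]
wrist_force: [0.2, 0.7, -0.1]
opening: 1.0
t 10.8 pos [477.937  203.7296 338.6061] F [ 0.183   0.6882 -0.086 ] op 0.999945459184558 
R
 [[ 0.0674 -0.0007 -0.9977]
 [ 0.9977 -0.0001  0.0674]
 [-0.0002 -1.      0.0006]]
shift m (tool) [-0.051   0.1886 -0.025 ]
spin deg -0.08073719970633934
```

```bash
python3 -m creep '[[[-0.051,0,-0.025],0],[[0,0.05,0],0],[[0,0.05,0],0],[[0,0.05,0],0],[[0,0.0386,0],0]]' -1
python3 -m creep '[[[0,0,0],0]]'
python3 - <<'E'
from h import *
import pickle
plan([499.3,151.1,88],[.066,.9978])
s=manip.state();im=manip.snapshot('wrist')[:,:,::-1];cv2.imwrite('pics/w5.png',im);pickle.dump(s,open('w5.pkl','wb'))
C=cam('wrist',s);print('exp arm pt',proj(C,[499.3,151.1,103]),'bar mid',proj(C,[478.7,203.6,103]))
E
```

```text
t: 11.42
tool_pos: [498.3, 150.7, 147.8]
eef_rot: [-0.517, -0.481, 0.482, 0.518]
wrist_force: [-0.1, 0.3, 0.4]
opening: 1.0
t: 11.55
tool_pos: [496.4, 150.4, 146.7]
eef_rot: [-0.516, -0.48, 0.484, 0.519]
wrist_force: [-0.6, 0.1, 0.0]
opening: 0.997
t 11.55 pos [496.3937 150.4056 146.726 ] F [-0.6315  0.0587  0.0322] op 0.9972868199554258 
R
 [[ 0.0699 -0.0072 -0.9975]
 [ 0.9975 -0.0014  0.0699]
 [-0.0019 -1.      0.0071]]
shift m (tool) [ 0.001   0.0587 -0.0033]
spin deg -0.22666555458413068
exp arm pt [323.7598 269.1984] bar mid [404.948  232.9598]
```

View pics/w5.png

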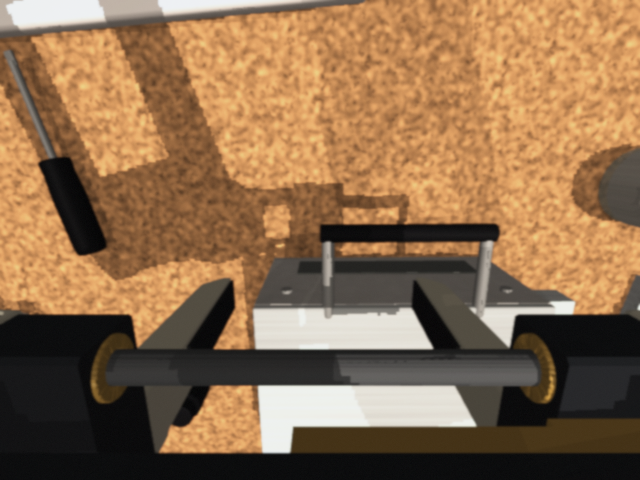

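The picture shows the arm at the bar's -y end at col 327.5 (expected 323.8), so I shift about 2.5 mm. The bar is at row 232 as expected. Both fingers are clear on either side of that arm. Going down and closing.

```bash
python3 -m creep '[[[0.0025,0,0],0],[[0,0.025,0],0],[[0,0.025,0],0],[[0,0.012,0],0],[[0,0,0],0]]' -1
python3 -m creep '[[[0,0,0],0],[[0,0,0],0],[[0,0,0],0],[[0,0,0],0],[[0,0,0],0]]' 1 12
python3 -m creep '[[[0,0,0],0],[[0,0,0],0],[[0,0,0],0],[[0,0,0],0],[[0,0,0],0]]'
python3 -m creep '[[[0,0,0],0],[[0,0,0],0],[[0,0,0],0],[[0,0,0],0]]'
python3 -c "
from h import *
plan([499.3,151.1,88],[.066,.9978])"
```

```text
t: 12.22
tool_pos: [499.2, 153.4, 89.0]
eef_rot: [0.516, 0.483, -0.483, -0.516]
wrist_force: [-0.4, 0.1, -0.3]
opening: 1.005
t: 12.85
tool_pos: [498.9, 153.3, 88.5]
eef_rot: [0.516, 0.483, -0.483, -0.516]
wrist_force: [0.3, -0.3, 0.3]
opening: 0.515
t: 13.48
tool_pos: [498.9, 153.2, 88.4]
eef_rot: [0.516, 0.483, -0.483, -0.516]
wrist_force: [-0.2, -0.7, 0.3]
opening: 0.078
t: 13.98
tool_pos: [498.9, 153.2, 88.4]
eef_rot: [0.516, 0.483, -0.483, -0.516]
wrist_force: [-0.1, -1.2, 1.3]
opening: 0.079
t 13.975 pos [498.8933 153.2067  88.3994] F [-0.1157 -1.2409  1.2834] op 0.07910502860057432 
R
 [[ 0.0656 -0.0001 -0.9978]
 [ 0.9978 -0.0001  0.0656]
 [-0.0001 -1.      0.0001]]
shift m (tool) [-0.0021  0.0004 -0.0005]
spin deg 0.02525375136879359
```

The grip is on (7.3 mm arm, forces near zero, radius about 206 mm). Now the swing, following the arc in 0.05 rad rows.

```bash
python3 -m creep '[[[0,-0.0103,-0.0003],0],[[0,-0.0103,-0.0008],0],[[0,-0.0102,-0.0013],0],[[0,-0.0101,-0.0018],0],[[0,-0.01,-0.0023],0]]'
python3 -m creep '[[[0,0,0],0],[[0,0,0],0]]'
```

```text
t: 14.6
tool_pos: [505.5, 152.8, 140.1]
eef_rot: [0.516, 0.483, -0.483, -0.516]
wrist_force: [2.7, -1.8, -3.9]
opening: 0.082
t: 14.85
tool_pos: [505.3, 152.8, 139.0]
eef_rot: [-0.516, -0.483, 0.483, 0.516]
wrist_force: [0.9, -3.1, -2.1]
opening: 0.079
```

Forces are low, so I'll continue.

```bash
python3 -m creep '[[[0,-0.0099,-0.0028],0],[[0,-0.0098,-0.0033],0],[[0,-0.0096,-0.0038],0],[[0,-0.0094,-0.0042],0],[[0,-0.0092,-0.0047],0]]'
python3 -m creep '[[[0,0,0],0]]'
python3 -m creep '[[[0,-0.0089,-0.0052],0],[[0,-0.0086,-0.0056],0],[[0,-0.0084,-0.006],0],[[0,-0.008,-0.0064],0],[[0,-0.0077,-0.0068],0]]'
python3 -m creep '[[[0,0,0],0],[[0,0,0],0],[[0,0,0],0]]'
python3 - <<'E'
from h import *
import pickle
s=manip.state();print(s['tool_pos'],s['wrist_force'],s['wrist_torque'])
im={n:manip.snapshot(n)[:,:,::-1].copy() for n in('scene','side','wrist')}
for n in im: cv2.imwrite(f'pics/{n}6.png',im[n])
pickle.dump(s,open('w6.pkl','wb'))
m=np.hstack([crop(im['scene'],300,210,160,160,2.5),crop(im['side'],170,170,160,160,2.5)]);cv2.imwrite('pics/m6.png',m)
E
```

```text
t: 15.48
tool_pos: [524.6, 151.6, 188.0]
eef_rot: [0.516, 0.483, -0.483, -0.516]
wrist_force: [1.0, -3.2, -3.7]
opening: 0.078
t: 15.6
tool_pos: [524.8, 151.6, 188.3]
eef_rot: [0.516, 0.484, -0.483, -0.516]
wrist_force: [-0.3, -3.4, -2.4]
opening: 0.08
t: 16.23
tool_pos: [554.6, 149.6, 229.4]
eef_rot: [-0.516, -0.483, 0.483, 0.516]
wrist_force: [0.7, -3.3, -3.3]
opening: 0.082
t: 16.6
tool_pos: [553.8, 149.7, 228.6]
eef_rot: [-0.516, -0.483, 0.484, 0.516]
wrist_force: [-1.5, -3.3, -2.0]
opening: 0.079
[553.7914 149.705  228.5718] [-1.4542 -3.3368 -2.041 ] [-0.5091 -0.1108  0.0077]
```

View pics/m6.png

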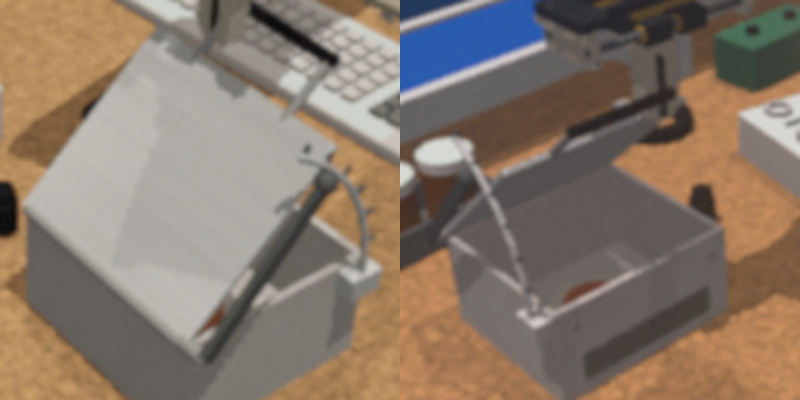

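The flap follows the gripper, which holds the handle at the bar's -y end: the scene crop shows the flap corner at about (335,147) and the bead at (327,180). The flap is a little below the pointer. The grip chord gives the flap at 0.747 rad. To compare the two angles in one camera, I'll fit the flap's +y edge and the pointer arm as image lines and convert each to an angle (line plane ∩ hinge-normal plane).

```bash
python3 - <<'E'
from h import *
im=cv2.imread('pics/scene6.png');g=cv2.GaussianBlur(cv2.cvtColor(im,6),(0,0),.6).astype(np.float32)
def prof(a,b,ts,w=9,st=.5):
    a,b=np.array(a,float),np.array(b,float);d=(b-a)/np.linalg.norm(b-a);n=np.array([-d[1],d[0]]);o=np.arange(-w,w+st,st)
    for t in ts:
        c=a+t*(b-a);q=c+o[:,None]*n
        v=cv2.remap(g,q[:,0].astype(np.float32)[None],q[:,1].astype(np.float32)[None],1)[0];print('%.2f'%t,np.round(c,1),v.astype(int)[::2])
print('n positive side = right/down-of-line; pointer');prof((382,352),(430.8,282),np.arange(.1,.96,.12))
print('flap edge');prof((378,346),(434,268.8),np.arange(.3,1.0,.1))
E
```

```text
n positive side = right/down-of-line; pointer
0.10 [386.9 345. ] [157 126 103 117 140 147 130 101  79  68  59  58  67  80  92  97 102 109
 116]
0.22 [392.7 336.6] [167 140 110  90  88  89  88  82  76  68  59  57  65  81  91  96 100 106
 114]
0.34 [398.6 328.2] [167 158 157 165 168 157 130  97  78  66  63  78 117 147 153 140 126 123
 122]
0.46 [404.4 319.8] [167 156 136 123 116 108  92  79  71  65  59  60  76  94 106 108 108 110
 118]
0.58 [410.3 311.4] [170 161 141 118 102  93  83  77  71  65  58  59  71  86  95  98  98  98
  98]
0.70 [416.2 303. ] [174 167 154 131 110  95  85  79  74  66  59  59  71  85  94  97  98  98
  98]
0.82 [422.  294.6] [136 123 123 132 146 140 116  89  72  63  61  82 119 155 173 177 175 174
 174]
0.94 [427.9 286.2] [169 168 162 147 126 106  87  73  65  60  56  65  91 120 139 147 149 146
 142]
flap edge
0.30 [394.8 322.8] [169 169 169 169 169 168 164 158 155 164 169 161 134 102  81  69  62  75
 111]
0.40 [400.4 315.1] [171 171 171 172 172 171 168 157 134 113 100  92  84  76  70  64  57  58
  69]
0.50 [406.  307.4] [171 171 171 171 171 171 168 158 138 115 100  91  82  76  71  63  58  61
  74]
0.60 [411.6 299.7] [173 173 174 173 173 173 172 164 146 123 104  91  83  78  72  63  58  62
  77]
0.70 [417.2 292. ] [171 171 171 166 156 138 125 120 126 139 143 127  98  78  67  60  68 101
 138]
0.80 [422.8 284.2] [170 170 170 170 170 170 168 163 152 135 120 103  85  73  65  59  64  86
 116]
0.90 [428.4 276.5] [150 152 155 156 151 148 144 139 129 116 104  99 100 100 100  99  98 100
 108]
```

```bash
cat > ang.py <<'E'
from h import *
import sys
K,R,t=cam('scene')
def L(a,b,ts,off):
    a,b=np.array(a,float),np.array(b,float);d=(b-a)/np.linalg.norm(b-a);n=np.array([-d[1],d[0]])
    P=np.array([a+q*(b-a)+o*n for q,o in zip(ts,off)]);c=P.mean(0);v=np.linalg.svd(P-c)[2][0];return c,v,np.std((P-c)@[-v[1],v[0]])
def ang(c,v,ux):
    u=np.array([ux,np.sqrt(1-ux*ux),0]);x=np.array([u[1],-u[0],0])
    n=R.T@(K.T@np.cross([*c,1],[*(c+v),1]));d=np.cross(n,u);d*=np.sign(d[2]);return np.arctan2(d[2],-d@x)
if __name__=='__main__':
    p=L((382,352),(430.8,282),[.1,.22,.34,.46,.58,.7,.82,.94],np.array([10.6,10.8,9.8,10.4,10.4,10.5,9.7,10])-9)
    p2=L((382,352),(430.8,282),[.22,.46,.58,.7],np.array([10.8,10.4,10.4,10.5])-9)
    f=L((378,346),(434,268.8),[.4,.5,.6,.8],np.array([8.05,8.2,8.55,9.05])-9)
    for ux in(.055,.066,.08):print(ux,'pointer',ang(*p[:2],ux),ang(*p2[:2],ux),'flap',ang(*f[:2],ux),'fit',p[2],p2[2],f[2])
    # corner/bead rays onto their planes
    u=np.array([.066,.9978,0]);x=np.array([u[1],-u[0],0]);H=np.array([708.2,188.4,103])
    for n,px,off in(('corner',(434,268.8),100),('bead',(430.4,281.7),119)):
        o,d=ray((K,R,t),px);q=o+d*((off-(o-H)@u)/(d@u))-H;print(n,np.hypot(-q@x,q[2]),np.arctan2(q[2],-q@x))
E
python3 ang.py
```

```text
0.055 pointer 0.8201458924240497 0.8187813407295206 flap 0.7158655726560743 fit 0.3064171634991926 0.10888694372207415 0.04138872478464339
0.066 pointer 0.8323967406449863 0.8310619371579299 flap 0.7291323811355418 fit 0.3064171634991926 0.10888694372207415 0.04138872478464339
0.08 pointer 0.8474531754639236 0.8461552300288634 flap 0.7455025928559803 fit 0.3064171634991926 0.10888694372207415 0.04138872478464339
corner 177.265935111458 0.7416813435291505
bead 154.81727719452778 0.8341558131539639
```

```bash
python3 -m creep '[[[0,-0.0035,-0.0032],0],[[0,-0.0034,-0.0033],0],[[0,-0.0033,-0.0034],0],[[0,-0.003,-0.0034],0],[[0,0,0],0]]'
python3 -m creep '[[[0,0,0],0],[[0,0,0],0],[[0,0,0],0],[[0,0,0],0]]'
python3 - <<'E'
from h import *
s=manip.state();p=s['tool_pos'];i=(p[0]-498.9)*.9978-(p[1]-153.2)*.066;w=p[2]-88.4
print(p,s['wrist_force'],'chord ang',2*np.arctan2(i,w),'r',np.hypot(i,w)/2/np.sin(np.arctan2(i,w)))
im={n:manip.snapshot(n)[:,:,::-1].copy() for n in('scene','side','wrist')}
for n in im: cv2.imwrite(f'pics/{n}7.png',im[n])
g=cv2.GaussianBlur(cv2.cvtColor(im['scene'],6),(0,0),.6).astype(np.float32)
a,b=np.array((378,346.)),np.array((436,264.));d=(b-a)/np.linalg.norm(b-a);n=np.array([-d[1],d[0]]);o=np.arange(-9,9.5,.5)
for t in np.arange(.25,1.05,.08):
    q=a+t*(b-a)+o[:,None]*n;print('%.2f'%t,cv2.remap(g,q[:,0].astype(np.float32)[None],q[:,1].astype(np.float32)[None],1)[0].astype(int)[::2])
m=np.hstack([crop(im['scene'],360,240,100,120,4),cv2.resize(im['wrist'],(640,480))[:, 120:520]]);cv2.imwrite('pics/m7.png',m)
E
```

```text
t: 17.38
tool_pos: [567.8, 148.8, 242.4]
eef_rot: [0.516, 0.483, -0.483, -0.516]
wrist_force: [0.3, -3.2, -3.3]
opening: 0.083
t: 17.88
tool_pos: [567.3, 148.8, 242.0]
eef_rot: [-0.516, -0.483, 0.483, 0.516]
wrist_force: [1.1, -2.6, -3.7]
opening: 0.083
[567.3126 148.8006 242.0089] [ 1.0727 -2.6061 -3.6784] chord ang 0.8395107418175239 r 206.3758193742884
0.25 [167 167 167 167 165 161 154 156 168 176 176 168 148 112  84  68  61  62
  86]
0.33 [168 168 167 167 166 162 155 158 167 173 172 162 136 104  80  68  61  66
  92]
0.41 [168 168 168 168 166 158 141 121 104  99  98  94  87  79  72  67  60  58
  65]
0.49 [166 166 166 166 163 153 135 116 104 100  98  94  86  80  74  69  61  57
  66]
0.57 [169 169 169 169 166 155 133 114 102  98  98  94  88  82  77  70  61  59
  67]
0.65 [167 166 164 158 150 140 134 132 135 135 131 120 103  84  74  66  60  65
  88]
0.73 [167 167 166 159 147 132 131 141 150 153 147 132 107  86  73  66  59  66
  88]
0.81 [161 158 157 159 157 150 145 148 151 142 118  92  81  80  81  82  77  72
  72]
0.89 [128 119 132 151 156 152 150 154 149 134 123 123 136 146 149 150 150 144
 130]
0.97 [151 153 156 159 160 157 152 146 143 144 148 150 150 151 152 153 154 155
 154]
```

View pics/m7.png

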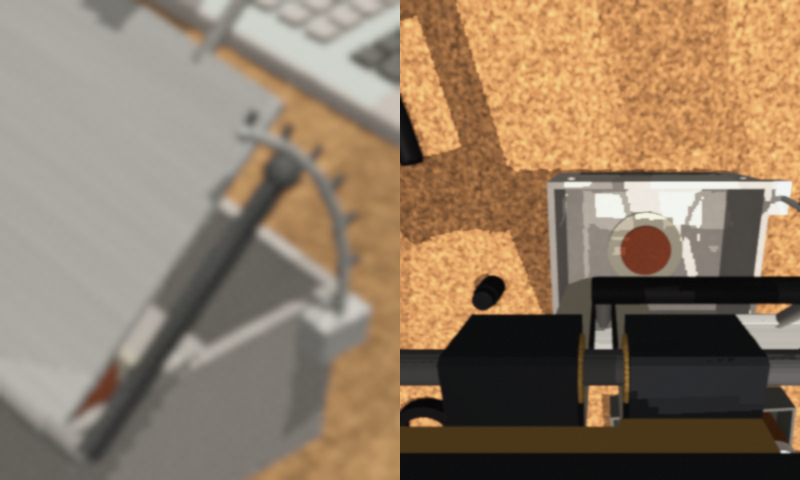

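The last crop shows the flap's +y edge running from about (68,418) to the corner at (280,100), nearly parallel to the pointer arm from (93,455) to the bead at (283,168). The wrist view shows the bar beside the closed fingers. Next I'll put numbers on the angle difference.

```bash
python3 - <<'E'
from ang import *
a,b=(378,346),(436,264)
f1=L(a,b,[.41,.49,.57],[-2.6,-2.9,-3.0])
A=np.array(a,float);d=np.array(b)-A;n=np.array([-d[1],d[0]])/np.linalg.norm(d)
M=[A+t*d+o*n for t,o in((.41,-2.6),(.49,-2.9),(.57,-3.0))]
E=[np.array([376.6,344.1]),np.array([429.6,264.7])]
P=np.array(M+E);c=P.mean(0);v=np.linalg.svd(P-c)[2][0];print('fit resid',(P-c)@[-v[1],v[0]])
q=np.array([[360+93.5/4-.5,240+455.5/4-.5],[429.9+.2,281.6]])
print('flap line',ang(c,v,.066),'corner-hinge',ang(E[0],E[1]-E[0],.066),'pointer ends',ang(q[0],q[1]-q[0],.066))
u=np.array([.066,.9978,0]);x=np.array([u[1],-u[0],0]);H=np.array([708.2,188.4,103])
o,d=ray((K,R,t),(429.6,264.7));w=o+d*((100-(o-H)@u)/(d@u))-H;print('corner',np.hypot(-w@x,w[2]),np.arctan2(w[2],-w@x))
# predicted images of the flap's corner and edge for some angles
for th in(.80,.82,.84,.86):
    Y=H+100*u+180*(-np.cos(th)*x+np.sin(th)*np.array([0,0,1]))+3*(np.sin(th)*-x*1+np.cos(th)*np.array([0,0,1]));print(th,'corner px',proj((K,R,t),Y))
for th in(.73,.75):
    Y=H+100*u+180*(-np.cos(th)*x+np.sin(th)*np.array([0,0,1]))+3*(-np.sin(th)*-x*-1*-1+np.cos(th)*np.array([0,0,1]));print(th,'corner px',proj((K,R,t),Y))
for th in(.81,.83,.85):
    Y=H+119*u+152*(-np.cos(th)*x+np.sin(th)*np.array([0,0,1]));print(th,'bead px',proj((K,R,t),Y))
E
```

```text
fit resid [ 0.3045  0.2203  0.3359 -0.421  -0.4397]
flap line 0.8500792975491869 corner-hinge 0.8503071712848264 pointer ends 0.865678894518578
corner 178.5820449660707 0.8512141152339254
0.8 corner px [433.4345 264.2027]
0.82 corner px [432.5411 263.5833]
0.84 corner px [431.6196 262.9952]
0.86 corner px [430.6703 262.4388]
0.73 corner px [434.7283 267.3831]
0.75 corner px [433.8932 266.6759]
0.81 bead px [430.4443 283.6137]
0.83 bead px [429.6537 283.13  ]
0.85 bead px [428.84   282.6732]
```

```bash
python3 - <<'E'
from bead import *
C3=cam('wrist',pickle.load(open('w3.pkl','rb')));C4=cam('wrist',pickle.load(open('w4.pkl','rb')));S=cam('scene')
def pts(img,c0,r0,angs):
    g=cv2.GaussianBlur(cv2.cvtColor(img,6),(0,0),.5).astype(np.float32);P=[]
    for t in np.radians(angs):
        r=np.arange(r0*.6,r0*1.5,.1);xs=(c0[0]+r*np.cos(t)).astype(np.float32)[None];ys=(c0[1]+r*np.sin(t)).astype(np.float32)[None]
        v=cv2.remap(g,xs,ys,1)[0];v=np.convolve(v,np.ones(7)/7,'same')[5:-5];k=np.argmax(np.gradient(v))+5;P.append((xs[0,k],ys[0,k]))
    return np.array(P)
B=np.array([612.8,314.3,217.])
for i in range(2):
  out=[]
  for C,f,c0,an in((C3,'w3',(335.5,181.5),range(185,345,6)),(C4,'w4',(485.5,81),range(195,345,6))):
    dep=(C[1]@B+C[2])[2];r=9*345.08/dep
    P=pts(cv2.imread(f'pics/{f}.png'),c0,r,an)
    q=least_squares(lambda q:np.hypot(P[:,0]-q[0],P[:,1]-q[1])-r,c0,loss='soft_l1',f_scale=.3)
    print(f,'r',r,q.x,np.round(q.fun,1));out.append(ray(C,q.x))
  u=np.array([.066,.9978,0]);x=np.array([u[1],-u[0],0]);H=np.array([708.2,188.4,103])
  for nm,rs in(('34',out),('3s',[out[0],ray(S,(430.1,281.6))]),('4s',[out[1],ray(S,(430.1,281.6))])):
    X,e=tri(rs);w=X-H;a=-w@x;print(nm,X,np.round(e,1),'r',np.hypot(a,w[2]),'off',w@u,'ang',np.arctan2(w[2],a))
E
```

```text
w3 r 10.976117595132862 [335.6123 181.4214] [ 0.   0.2  0.7  0.3  0.1  0.1 -0.4 -0.2  0.1  0.   0.2  0.2  0.2 -0.1
 -0.2 -0.2  0.  -0.4 -0.4 -0.2 -0.1 -0.   0.1  0.4  1.9  4.7  0.5]
w4 r 11.763454274113004 [486.9102  80.2464] [ 1.3  1.   0.7  0.5  0.4 -0.1  0.1 -0.4  0.1 -0.5 -0.3 -0.6 -0.5 -0.2
 -0.1  0.1  0.2 -0.2  0.3  0.   0.2  0.4  0.5  0.2  0. ]
34 [612.6596 313.9674 217.4484] [0. 0.] r 154.38606460442105 off 118.98553509453808 ang 0.8350247010705248
3s [612.7451 313.8701 217.9993] [0.1 0.1] r 154.73348122309517 off 118.89403973290507 ang 0.837853484157744
4s [612.5683 313.8006 217.8461] [0.2 0.2] r 154.73476837288726 off 118.81307006448532 ang 0.8363661427866771
w3 r 10.976117595132862 [335.6123 181.4214] [ 0.   0.2  0.7  0.3  0.1  0.1 -0.4 -0.2  0.1  0.   0.2  0.2  0.2 -0.1
 -0.2 -0.2  0.  -0.4 -0.4 -0.2 -0.1 -0.   0.1  0.4  1.9  4.7  0.5]
w4 r 11.763454274113004 [486.9102  80.2464] [ 1.3  1.   0.7  0.5  0.4 -0.1  0.1 -0.4  0.1 -0.5 -0.3 -0.6 -0.5 -0.2
 -0.1  0.1  0.2 -0.2  0.3  0.   0.2  0.4  0.5  0.2  0. ]
34 [612.6596 313.9674 217.4484] [0. 0.] r 154.38606460442105 off 118.98553509453808 ang 0.8350247010705248
3s [612.7451 313.8701 217.9993] [0.1 0.1] r 154.73348122309517 off 118.89403973290507 ang 0.837853484157744
4s [612.5683 313.8006 217.8461] [0.2 0.2] r 154.73476837288726 off 118.81307006448532 ang 0.8363661427866771
```

The bead measurements now agree on a pointer angle of 0.835–0.838. The flap is at 0.8395 from the grip chord. The scene's corner reading of 0.851 is the plate's upper face, 3 mm out, which brings it down to about 0.834. I'll check that the arm is still and hand in.

```bash
python3 -m creep '[[[0,0,0],0],[[0,0,0],0],[[0,0,0],0],[[0,0,0],0]]'
python3 -c "
from cell import manip
import numpy as np
s=manip.state();print(s['tool_pos'],np.abs(s['qd']).max());print(manip.job_done())"
```

```text
t: 18.52
tool_pos: [567.4, 148.8, 242.1]
eef_rot: [0.516, 0.483, -0.483, -0.516]
wrist_force: [0.5, -2.1, -2.5]
opening: 0.083
[567.380254   148.827118   242.05014456] 0.0017885997657309822
the job is handed in; nothing more can be done
None
```

The dimmer is set level with the clip, and the flap is being held still in line with the pointer. The job was handed in at about 18.5 s.

**Dimmer:** With the flap shut, I gripped the dimmer, slid it about 75.5 mm and let go. A wrist close-up then showed the middle of the grip and the clip's finger within about 0.2 mm of each other.

**How the flap is held:** I did not grip across the bar as you asked. The tool cannot tilt, and by the sizes given the wide gripper body would have hit the plate above about 0.67 rad. The jaws instead hold the handle's arm at the bar's -y end, about 24 mm from the bar, with 12 N set. The gripper still has it.

**Flap angle:** I measured the pointer at 0.835–0.838 rad from the bead, using three pairs of views. The checks on the flap agree, with some scatter:

| Check on the flap | Angle (rad) |
|---|---|
| Gripper's path around the hinge | 0.8395 |
| Scene camera, flap corner (0.851, less 0.017 for plate thickness) | about 0.834 |
| Scene camera, flap edge line | about 0.850 |

**Checks that were off:**
- **Bead radius:** It came out at 154.5 mm instead of 152 mm.
- **Line fits:** The pointer arm's line gave 0.83–0.87 rad depending on which points I used, so I gave the line fits less weight.
- **Thickness correction:** The same correction applied to the reading taken at 0.747 rad gives about 0.725.

**Last state:** The arm was still, and the wrist force stayed below about 6 N at every reading. I saw no sign of the clip, pointer or other items moving, but I did not measure them again after the swing.

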